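# Clamp the flow-cell block in the screw fixture

### The arm

A 7-joint arm with a two-finger parallel gripper is mounted at the origin on a cart in front of the work surface, level with it; the furniture and walls round the work are solid. World frame = base frame: x ahead of the robot, y to its left, z up, the work surface at z = 0. Lengths are in m, angles in rad, forces in N, time in s.
With the tool pointing down it reaches from about 0.425 to 0.875 m from the base axis. Payload 4.7 kg.
Tool frame: the origin (TCP) lies between the finger pads; the fingertips stand 14 mm ahead of it and the grasp point (between the pads) lies 5 mm behind it; z points along the fingers, y is the line along which they close (so a half turn about z gives the same grasp; the last joint's range is limited). The gripper opens to 87 mm and grips with 3 to 60 N. Pads are 19 mm wide; open, the fingers measure 117 mm over their backs; the gripper's body (75 mm by 190 mm) begins 51 mm behind the grasp point.
Start: joints at [-1.289, 0.321, -0.07, 1.45, 0.023, 1.371, -0.057], TCP at [0.172, 0.627, 0.237] pointing down, gripper open.
Joint ranges: [-2.86, 2.86], [-0.3, 2.09], [-1.38, 1.24], [0.06, 2.45], [-1.56, 4.7], [0.09, 2.05], [-2.69, 2.69]. Speed limits (rad/s): [2.57, 2.57, 3.14, 3.14, 3.14, 3.14, 3.14].

### API

Orientations are given as a rotation vector (axis times angle).
In Python, from bench import ctrl gives the robot as it stands.
- The arm moves only by the tool step_arm, never from a script. Its argument "commands" is a list of rows, each an object with "travel": the shift along the tool's x, y, z in m, a list of three; "turn": the turn, a rotation vector about the tool's x, y, z in degrees, a list of three. A call has 1 to 5 rows; each row is the pose to reach, as a shift and turn from the pose commanded when the call began, along the tool's axes at that moment; what a row does not reach only later rows make up. A row lasts 1/10 s, in which the tool goes at most 50 mm and 8.59 degrees, less where a joint would pass 70% of its speed; a pose out of reach is approached as far as the arm can. A call with a gripper value outside its range is refused whole. "gripper" is the opening, from 0 (shut) to 1 (fully open), set as the call begins (left out, the last holds). The fingers move at their own pace and stop on an object; "force" is the grip in N (left out, the last holds). Time passes only in rows, so rows that repeat a pose let the fingers close. It gives the time, the measured TCP pose, the force, the opening and the grip force at its end, in the units of the state.
- ctrl.get_state(): the state, without advancing time (a new reading comes with each control period).
- ctrl.get_image(name): name is "scene" or "top" or "wrist"; returns the picture (420x560x3 uint8, red, green, blue); there is no depth.
- ctrl.camera_model(name): a dict with "fx", "fy", "cx", "cy" (pixels), "k1" (the pictures are not rectified: a ray, as slopes to the right and down, at radius r is drawn at 1 + k1 r^2 times it, then the intrinsics apply), "R" (3x3) and "t" (3): a world point X has camera coordinates R X + t; the wrist camera has in their place "T_tool_cam" (4x4, takes a point from camera to tool coordinates, whose origin is the TCP and whose axes are the flange's). Camera axes: x right, y down, z forward; pixel columns grow to the right and rows downward; lengths in m; the calibration is good to about 2 mm. A picture is of the moment at which its call begins: read the wrist's pose just before it. camera_model takes no time and is no camera call.
- ctrl.close_job(): hands the job in; it is judged then, once.
The state is a dict: "time": time; "joint_positions": joint angles; "qd": joint speeds; "joint_torque": joint torques, N m; "position": TCP position; "tool_rot": TCP orientation; "ft_force": force on the tool from outside, world axes, zero at the start; "torque": the same for the moment, N m; "grip_width": opening from 0.0 (shut) to 1.0 (fully open); "grip_force": force on a finger pad.
Only numpy, scipy, OpenCV 4.12 (cv2) and the standard library are available. Lean on these libraries where they do the work, as an engineer would, in place of code of your own. Each camera call takes 0.05 s, during which the arm holds its last target. There are 200 camera calls.

### The job

Slide the flow-cell block along the bed of the clamp fixture until it is fully home against the end stop. Then tighten the T-handle clockwise until the pressure foot clamps the block firmly: stop when the handle turns about twice as stiffly as it did running free, and do not overtighten, as the block has a glass window. Leave the block home and clamped, let go of everything, and leave the two bottles and the tip box where they stand.

Things in the scene. Friction and masses are not known exactly. Their poses are not given: they have to be found in the camera images.
- fixture: Grey painted screw clamp bolted to the bench (fixed). Origin on the bench top under the vertical screw axis; z up. Bed 12 mm thick (x -55..80, y -70..185 mm) with a channel along y between two guide strips 10 mm high, inner faces at x = -33 and 33 mm. Column at x 49..79, y -22..22 mm with an arm over the channel at y = 0: underside 78, top 100 mm above the bench, brass collar to 106 mm, reaching x = -26 mm.
- stop (a point): Centre of the face of the steel end stop that closes the channel at its -y end, at y = -50 mm in the fixture's frame, facing +y; it stands 24 mm high above the bed. The channel's +y end is open. With the block home, its end touches this face, so the block's centre is at y = +35 mm in the fixture's frame.
- block_center (a point): Centre (half-way up) of the loose flow-cell block: aluminium with a flat grey top plate, 60 (x) x 170 (y, along the channel) x 32 mm high, 0.4 to 0.85 kg. It lies loose in the channel, 35 to 80 mm short of the stop; push its +y end towards -y of the fixture. Its underside is 12 mm, its top 44 mm above the bench.
- handle: Steel T-handle on top of the screw. Origin on the screw axis at the middle of the cross-bar, 153 to 161 mm above the bench at the start; z up. Round cross-bar 11 mm thick along its y axis, hub 26 mm diameter, reaching 9 mm above and 13 mm below the bar's centre line. Clockwise seen from above tightens. The hand may grip the bar or push it round; bar and hub are the highest parts of the fixture.
- bar_end (a point): Centre of the ball on the +y end of the handle's cross-bar, 70 mm from the screw axis. A like ball sits at the other end. Black, 18 mm diameter.
- screw: Upright steel screw; origin as the handle's, but it only goes up and down: 5 mm down per rad of clockwise turn. Running free it needs a steady 0.36 N m (about 7 N at 50 mm from the axis), by friction, and it stays where it is left. From the start it takes 1.4 to 3 rad until the foot meets the block; then the torque rises smoothly: firm at about 0.7 N m, overtight near 1 N m.
- foot: Round pressure foot, 34 mm diameter, under the screw; origin at the centre of its flat rubber underside, on the screw axis. It goes down with the screw and does not turn. It sits on a stiff spring (12 N per mm), so after touching the block the handle turns on for about 1 to 1.5 rad more until the block is firmly clamped. A hand at rest against the bar feels about two thirds of the turning torque.
- amber_bottle_center (a point): Centre of a bystander: brown bottle with black cap, 58 mm diameter, 106 mm high; leave it standing where it is.
- white_bottle_center (a point): Centre of a bystander: white bottle with a screw cap, 48 mm diameter, 89 mm high; leave it standing where it is.
- tips_center (a point): Centre of a bystander: closed pipette tip box, 94 x 122 x 76 mm; leave it where it is.

How it is judged:
By the outcome, as a careful person would: the job done as asked, in the order asked, and still so for the second after the job is handed in, with the robot touching nothing.
It also fails if it takes over 61 s, if anything falls off the work surface, if the arm or the gripper's body presses on something with over 40 N, if the wrist force passes 120 N, or if a joint passes its speed limit or range.

## Working session

There is one attempt and no reset: what is moved stays moved. The work goes in short steps, Python scripts to look and compute and a tool call to move; the robot and the scene stay as the last step left them, time stands still between calls to the robot, and variables do not carry over. Pictures are saved under pics/ and viewed, at most 10 in all, crops included, and the job is handed in when it is done.

Besides the shell and the picture viewer there is one more tool, called after "Call:" as name(argument=value, ...) on one line, values as JSON. step_arm: Moves the arm, as the interface text tells. Its arguments: {"type":"object","properties":{"commands":{"type":"array"},"gripper":{"type":"number"},"force":{"type":"number"}},"required":["commands"]}

```bash
mkdir -p pics; ls
python3 - <<'E'
from bench import ctrl
import cv2,numpy as np
s=ctrl.get_state();print({k:np.round(v,3).tolist() for k,v in s.items()})
a=ctrl.get_image("scene");b=ctrl.get_image("top")
np.save('pics/s.npy',a);np.save('pics/t.npy',b)
cv2.imwrite('pics/s1.png',a[...,::-1]);cv2.imwrite('pics/t1.png',b[...,::-1])
for n in("scene","top","wrist"):print(n,ctrl.camera_model(n))
E
```

```text
pics
{'time': 0.0, 'joint_positions': [-1.289, 0.322, -0.07, 1.452, 0.023, 1.371, -0.057], 'qd': [0.002, -0.001, 0.001, 0.0, 0.0, -0.0, 0.001], 'joint_torque': [0.001, -49.127, -0.404, -31.254, -0.064, 0.043, 0.0], 'position': [0.172, 0.626, 0.235], 'tool_rot': [-0.419, -3.113, 0.003], 'ft_force': [0.853, 0.887, 0.822], 'torque': [-0.038, 0.035, -0.002], 'grip_force': 0.0, 'grip_width': 0.999}
scene {'fx': 453.2644094516629, 'fy': 453.2644094516629, 'cx': 277.08838827709695, 'cy': 215.4366500642726, 'k1': -0.006986834701438537, 'R': array([[ 0.56224488, -0.82692877,  0.00833718],
       [-0.47156026, -0.32887227, -0.81821388],
       [ 0.67934646,  0.45610508, -0.5748535 ]]), 't': array([-0.25653084,  0.31131111,  1.1170873 ])}
top {'fx': 399.6479819558115, 'fy': 399.6479819558115, 'cx': 280.7183825579812, 'cy': 214.37158883093764, 'k1': -0.02325038299895678, 'R': array([[-0.00890162, -0.99995961,  0.00124119],
       [-0.97920046,  0.0084652 , -0.20271853],
       [ 0.20269983, -0.0030199 , -0.97923626]]), 't': array([0.02154563, 0.49541758, 1.0993014 ])}
wrist {'fx': 310.4869601203363, 'fy': 310.4869601203363, 'cx': 276.2490937403502, 'cy': 214.07146499149653, 'k1': -0.06738836662145303, 'T_tool_cam': array([[-1.61569002e-04, -9.51577033e-01, -3.07410351e-01,
         8.45198234e-02],
       [ 9.99999467e-01,  1.59813104e-04, -1.02027597e-03,
        -4.75739759e-04],
       [ 1.01999938e-03, -3.07410352e-01,  9.51576500e-01,
        -1.47572773e-01],
       [ 0.00000000e+00,  0.00000000e+00,  0.00000000e+00,
         1.00000000e+00]])}
```

View pics/s1.png

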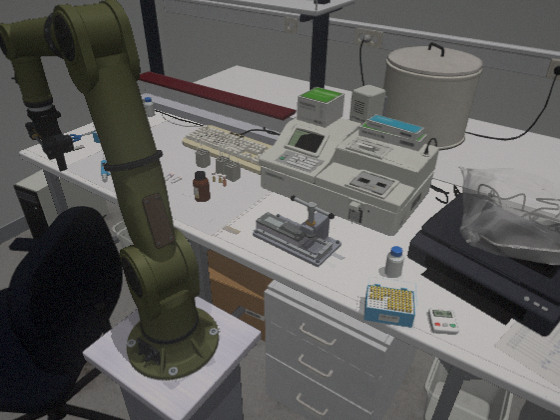

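View pics/t1.png

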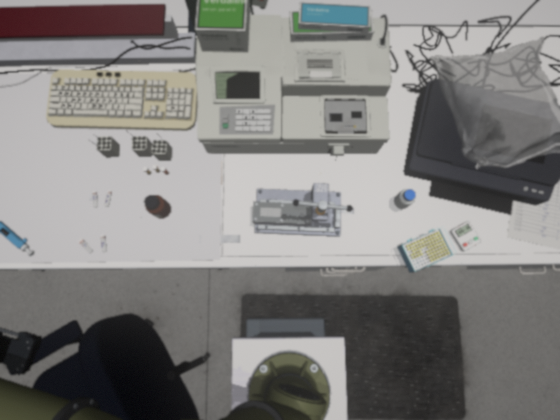

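The scene view shows the fixture at about (298,232), with the amber bottle at (201,187), the white bottle at (395,262) and the tip box at (390,305). In the top view the fixture spans columns 253–343 and rows 185–237. The handle's balls are at about (296,202) and (350,208), and the column is on the far side, so fixture y is roughly world y. I'll enlarge this area.

```bash
cat > h.py <<'E'
import numpy as np,cv2
from scipy.spatial.transform import Rotation as Ro
from bench import ctrl
def model(n,s=None):
    m=ctrl.camera_model(n)
    if n=="wrist":
        T=np.eye(4);T[:3,:3]=Ro.from_rotvec(s["tool_rot"]).as_matrix();T[:3,3]=s["position"]
        Ti=np.linalg.inv(T@m["T_tool_cam"]);R,t=Ti[:3,:3],Ti[:3,3]
    else:R,t=np.array(m["R"]),np.array(m["t"])
    K=np.array([[m["fx"],0,m["cx"]],[0,m["fy"],m["cy"]],[0,0,1]]);d=np.array([m["k1"],0,0,0,0])
    return K,d,R,t
def ray(M,uv):
    K,d,R,t=M
    p=cv2.undistortPoints(np.array(uv,float).reshape(-1,1,2),K,d).reshape(-1,2)
    return -R.T@t,(np.c_[p,np.ones(len(p))]@R)
def plane(M,uv,z):
    c,D=ray(M,uv);return c+D*((z-c[2])/D[:,2])[:,None]
def proj(M,X):
    K,d,R,t=M
    return cv2.projectPoints(np.array(X,float).reshape(-1,1,3),cv2.Rodrigues(R)[0],t,K,d)[0].reshape(-1,2)
E
python3 - <<'E'
import numpy as np,cv2
s=np.load('pics/s.npy')[...,::-1];t=np.load('pics/t.npy')[...,::-1]
a=cv2.resize(t[178:244,245:360],None,fx=6,fy=6,interpolation=cv2.INTER_CUBIC)
cv2.imwrite('pics/c1.png',a);print(a.shape)
E
```

```text
(396, 690, 3)
```

View pics/c1.png

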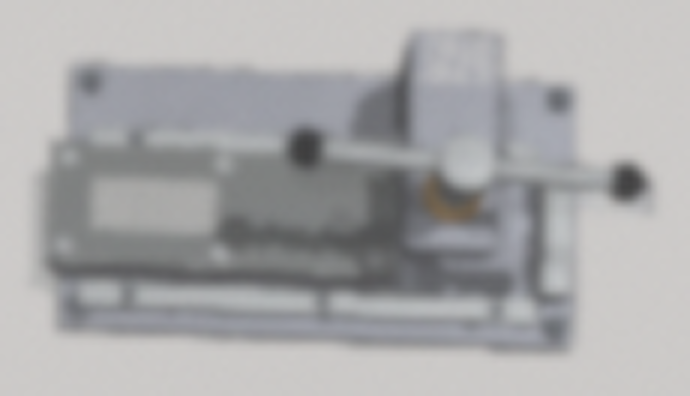

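The crop shows, in crop pixels:
- **Bed corners:** (72,68), (573,87), (570,348) and (60,330).
- **Balls:** (305,148) and (627,182).
- **Hub:** about (467,163).
- **Block's left (+y) end:** from (52,142) to (46,272).

Run:
```python
from h import *
M=model("top")
f=lambda c:(np.array(c,float)+.5)/6-.5+[245,178]
B=plane(M,f([(72,68),(573,87),(570,348),(60,330)]),.012)
F=np.array([[80,185],[80,-70],[-55,-70],[-55,185]])/1000
fc=F-F.mean(0);bc=B[:,:2]-B[:,:2].mean(0)
a=np.arctan2((fc[:,0]*bc[:,1]-fc[:,1]*bc[:,0]).sum(),(fc*bc).sum())
R=np.array([[np.cos(a),-np.sin(a)],[np.sin(a),np.cos(a)]])
o=B[:,:2].mean(0)-R@F.mean(0)
print("yaw",np.degrees(a),"o",o,"res mm",(B[:,:2]-(F@R.T+o))*1e3)
b=plane(M,f([(305,148),(627,182)]),.157);print("balls",b,"mid",b.mean(0),np.linalg.norm(b[0]-b[1]))
d=b[0]-b[1];print("bar yaw",np.degrees(np.arctan2(-d[0],d[1])))
print("hub",plane(M,f([(467,163)]),.166))
e=plane(M,f([(52,142),(46,272)]),.044);print("end",e,"fix",(e[:,:2]-o)@R)
```

```text
yaw -2.6324105889163176 o [ 0.4951245  -0.09046594] res mm [[-0.88934696 -1.47986944]
 [-1.17592721  1.63268579]
 [ 1.31588336  2.07765965]
 [ 0.74939081 -2.230476  ]]
balls [[ 0.50572145 -0.02131254  0.157     ]
 [ 0.489294   -0.16154444  0.157     ]] mid [ 0.49750773 -0.09142849  0.157     ] 0.14119081802287464
bar yaw -6.681454457617381
hub [[ 0.49630688 -0.09096197  0.166     ]]
end [[0.53672802 0.0968899  0.044     ]
 [0.47254021 0.09944813 0.044     ]] fix [[ 0.03295472  0.1890689 ]
 [-0.03128284  0.18867641]]
```

Everything agrees: the hub, ball midpoint and bed fit put the screw axis at about (0.496, -0.091), the bars measure 141 mm, and the block needs about 69 mm of travel. Next I'll work out the approach: fingers shut, tool x along fixture +y.

```bash
cat >> h.py <<'E'
def to(p,head):
    """travel (m) and turn (deg) in tool axes to reach p with tool down and tool x at heading (deg)"""
    s=ctrl.get_state();R=Ro.from_rotvec(s["tool_rot"]).as_matrix();h=np.radians(head)
    G=np.array([[np.cos(h),np.sin(h),0],[np.sin(h),-np.cos(h),0],[0,0,-1]]).T
    G=np.array([[np.cos(h),np.sin(h),0],[np.sin(h),-np.cos(h),0],[0,0,-1.]]).T
    print("travel",(R.T@(np.array(p)-s["position"])).round(4).tolist(),"turn",np.degrees(Ro.from_matrix(R.T@G).as_rotvec()).round(2).tolist())
A=np.array([.496,-.091]);a=np.radians(-2.63)
def fix(x,y):return A+np.array([[np.cos(a),-np.sin(a)],[np.sin(a),np.cos(a)]])@[x,y]
E
sed -i '0,/    G=np.array.*$/{//d}' h.py
python3 - <<'E'
from h import *
T=model("top")
print("amber",plane(T,[(152,201)],.1),"instr",plane(T,[(250,152),(350,152)],.0),"white",plane(T,[(409,195)],.089))
p=fix(0,.23);print(p);to([*p,.2],87.4)
E
```

```text
amber [[0.52639143 0.37439942 0.1       ]] instr [[ 0.70496828  0.11079618  0.        ]
 [ 0.70245898 -0.20034896  0.        ]] white [[ 0.54025027 -0.34442742  0.089     ]]
[0.50655379 0.13875774]
travel [-0.4517, -0.3817, 0.0363] turn [-0.08, 0.07, 77.26]
```

Call:
step_arm(commands=[{"travel": [-0.45,-0.38,0.035],"turn": [0,0,77]},{"travel": [-0.45,-0.38,0.035],"turn": [0,0,77]},{"travel": [-0.45,-0.38,0.035],"turn": [0,0,77]},{"travel": [-0.45,-0.38,0.035],"turn": [0,0,77]},{"travel": [-0.45,-0.38,0.035],"turn": [0,0,77]}], gripper=0, force=30)

```text
time: 0.6
position: [0.314, 0.4191, 0.2213]
tool_rot: [-1.539, -2.739, 0.001]
ft_force: [1.2, 0.3, -0.3]
grip_width: 0.636
grip_force: 0.0
```

Run:
```python
from h import *
p=fix(0,.23);to([*p,.2],87.4)
```

```text
travel [-0.3396, 0.0187, 0.0213] turn [-0.02, 0.01, 33.94]
```

Call:
step_arm(commands=[{"travel": [-0.33,0.02,0.02],"turn": [0,0,34]},{"travel": [-0.33,0.02,0.02],"turn": [0,0,34]},{"travel": [-0.33,0.02,0.02],"turn": [0,0,34]},{"travel": [-0.33,0.02,0.02],"turn": [0,0,34]},{"travel": [-0.33,0.02,0.02],"turn": [0,0,34]}])

```text
time: 1.1
position: [0.4576, 0.2152, 0.2064]
tool_rot: [-2.269, -2.173, -0.0]
ft_force: [1.0, 1.3, -0.5]
grip_width: 0.174
grip_force: 0.0
```

Call:
step_arm(commands=[{"travel": [-0.06,0.0,0.0],"turn": [0,0,0]},{"travel": [-0.06,0.0,0.0],"turn": [0,0,0]},{"travel": [-0.06,0.0,0.0],"turn": [0,0,0]}])

```text
time: 1.4
position: [0.4545, 0.1551, 0.2065]
tool_rot: [-2.27, -2.171, 0.0]
ft_force: [0.0, 0.6, -0.2]
grip_width: 0.013
grip_force: 0.0
```

Run:
```python
from h import *
p=fix(0,.23);to([*p,.2],87.4)
s=ctrl.get_state();im=ctrl.get_image("wrist");cv2.imwrite('pics/w1.png',im[...,::-1])
import pickle;pickle.dump(s,open('pics/w1.pkl','wb'));print(s['position'],s['joint_positions'])
```

```text
travel [-0.014, 0.0527, 0.0065] turn [-0.03, -0.03, 0.04]
[0.454534   0.15506849 0.20650931] [-0.80469494 -0.03681769  0.41445186  1.91269588  0.01486927  1.26290098
 -0.43973979]
```

View pics/w1.png

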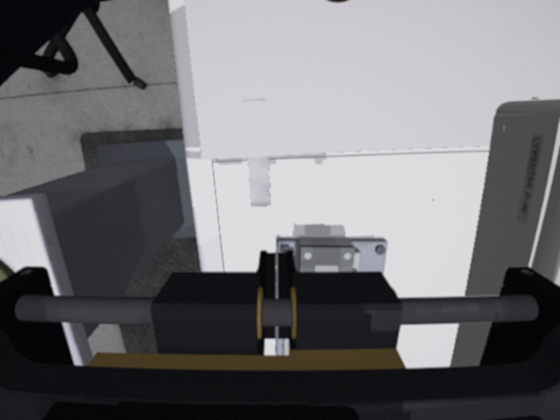

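The wrist view shows the bed's +y edge at row 238, with corners at (278,238) and (386,238). The block's end face is the light patch at columns 294–345, rows 225–238, and its top plate spans about columns 299–354 from row 242. I'll check that against the earlier estimate.

Run:
```python
from h import *
import pickle
s=pickle.load(open('pics/w1.pkl','rb'));M=model("wrist",s)
r=lambda P:np.round((np.array(P)[:,:2]-A)@np.array([[np.cos(a),-np.sin(a)],[np.sin(a),np.cos(a)]]),4)
print("bed",r(plane(M,[(278,238),(386,238)],.012)),"block top",r(plane(M,[(299,239),(352,239)],.044)),"bottom",r(plane(M,[(295,225),(345,225)],.012)))
p=fix(0,.23);print(p);to([*p,.12],87.4)
```

```text
bed [[-0.0503  0.1878]
 [ 0.0792  0.1877]] block top [[-0.0278  0.1998]
 [ 0.0297  0.1997]] bottom [[-0.0304  0.2043]
 [ 0.0284  0.2043]]
[0.50655379 0.13875774]
travel [-0.0165, 0.053, 0.0866] turn [-0.01, -0.06, 0.23]
```

Call:
step_arm(commands=[{"travel": [-0.005,0.053,0.05],"turn": [0,0,0]},{"travel": [-0.005,0.053,0.09],"turn": [0,0,0]},{"travel": [-0.005,0.053,0.13],"turn": [0,0,0]},{"travel": [-0.005,0.053,0.168],"turn": [0,0,0]},{"travel": [-0.005,0.053,0.168],"turn": [0,0,0]}])

```text
time: 1.95
position: [0.5022, 0.1509, 0.0331]
tool_rot: [-2.259, -2.177, 0.017]
ft_force: [-1.5, -0.4, 0.1]
grip_width: 0.006
grip_force: 0.0
```

Run:
```python
from h import *
to([*fix(0,.14),.036],87.4)
```

```text
travel [-0.102, 0.0039, -0.0024] turn [-0.6, 0.29, 0.49]
```

Call:
step_arm(commands=[{"travel": [-0.01,0.003,-0.002],"turn": [0,0,0]},{"travel": [-0.02,0.003,-0.002],"turn": [0,0,0]},{"travel": [-0.03,0.003,-0.002],"turn": [0,0,0]},{"travel": [-0.038,0.003,-0.002],"turn": [0,0,0]},{"travel": [-0.046,0.003,-0.002],"turn": [0,0,0]}])

```text
time: 2.45
position: [0.5096, 0.1052, 0.0424]
tool_rot: [-2.266, -2.175, -0.008]
ft_force: [0.3, 5.9, 3.5]
grip_width: 0.007
grip_force: 2.9
```

Call:
step_arm(commands=[{"travel": [-0.008,0,0],"turn": [0,0,0]},{"travel": [-0.016,0,0],"turn": [0,0,0]},{"travel": [-0.024,0,0],"turn": [0,0,0]},{"travel": [-0.032,0,0],"turn": [0,0,0]}])

```text
time: 2.85
position: [0.5085, 0.0744, 0.0424]
tool_rot: [-2.264, -2.177, -0.009]
ft_force: [-0.1, 6.5, 4.1]
grip_width: 0.007
grip_force: 3.1
```

Run:
```python
from h import *
to([*fix(0,.13),.036],87.4)
```

```text
travel [-0.0358, -0.0052, 0.0062] turn [0.19, -0.27, 0.35]
```

Call:
step_arm(commands=[{"travel": [-0.007,-0.001,0],"turn": [0,0,0]},{"travel": [-0.014,-0.002,0],"turn": [0,0,0]},{"travel": [-0.02,-0.002,0],"turn": [0,0,0]},{"travel": [-0.025,-0.002,0],"turn": [0,0,0]}])

```text
time: 3.25
position: [0.5056, 0.0491, 0.0423]
tool_rot: [-2.264, -2.177, -0.009]
ft_force: [-0.0, 6.4, 4.9]
grip_width: 0.003
grip_force: 3.0
```

Call:
step_arm(commands=[{"travel": [-0.003,0,0],"turn": [0,0,0]},{"travel": [-0.006,0,0],"turn": [0,0,0]}])

```text
time: 3.45
position: [0.5053, 0.0434, 0.0423]
tool_rot: [-2.264, -2.177, -0.009]
ft_force: [0.9, 6.1, 4.2]
grip_width: 0.005
grip_force: 2.9
```

Run:
```python
from h import *
to([*fix(0,.13),.036],87.4)
```

```text
travel [-0.0047, -0.0032, 0.0062] turn [0.19, -0.25, 0.34]
```

Call:
step_arm(commands=[{"travel": [-0.002,0,0],"turn": [0,0,0]},{"travel": [-0.004,0,0],"turn": [0,0,0]}])

```text
time: 3.65
position: [0.5052, 0.0397, 0.0423]
tool_rot: [-2.264, -2.177, -0.009]
ft_force: [0.8, 10.1, 3.5]
grip_width: 0.008
grip_force: 6.2
```

Call:
step_arm(commands=[{"travel": [-0.002,0,0],"turn": [0,0,0]},{"travel": [-0.003,0,0],"turn": [0,0,0]}])

```text
time: 3.85
position: [0.5052, 0.0396, 0.0423]
tool_rot: [-2.261, -2.176, -0.013]
ft_force: [1.0, 13.9, 3.2]
grip_width: 0.005
grip_force: 6.8
```

The hand stalls at fixture y ≈ 0.131 with the force rising, which fits home plus half a finger width. I'll give one small extra push, then retreat and rise.

Call:
step_arm(commands=[{"travel": [-0.003,0,0],"turn": [0,0,0]},{"travel": [-0.003,0,0],"turn": [0,0,0]}])

```text
time: 4.05
position: [0.5059, 0.0394, 0.0424]
tool_rot: [-2.259, -2.178, -0.019]
ft_force: [3.1, 17.3, -0.6]
grip_width: 0.006
grip_force: 8.8
```

Call:
step_arm(commands=[{"travel": [0.03,0,0],"turn": [0,0,0]},{"travel": [0.06,0,0],"turn": [0,0,0]},{"travel": [0.06,0,-0.05],"turn": [0,0,0]},{"travel": [0.06,0,-0.1],"turn": [0,0,0]},{"travel": [0.06,0,-0.15],"turn": [0,0,0]}])

```text
time: 4.55
position: [0.5055, 0.0903, 0.1926]
tool_rot: [2.266, 2.176, -0.001]
ft_force: [1.8, 0.4, -0.2]
grip_width: 0.005
grip_force: 0.0
```

Run:
```python
from h import *
import pickle
s=ctrl.get_state();im=ctrl.get_image("wrist");t=ctrl.get_image("top")
pickle.dump(s,open('pics/w2.pkl','wb'));print(s['position'],s['joint_positions'].round(2) if hasattr(s['joint_positions'],'round') else s['joint_positions'])
b=cv2.resize(t[178:244,245:360],None,fx=4.8,fy=4.8,interpolation=cv2.INTER_CUBIC)
cv2.imwrite('pics/w2.png',np.vstack([b,im[220:,:552]])[...,::-1])
```

```text
[0.50546355 0.09031276 0.1925621 ] [-0.71  0.05  0.5   1.86 -0.03  1.23 -0.24]
```

View pics/w2.png

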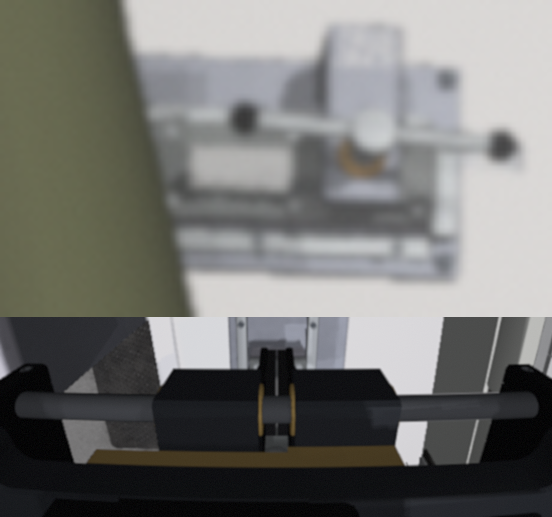

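The top crop shows the block's window at columns 190–293, a shift of about 25 px or 68 mm from before, so the block is home against the stop. The bar hasn't moved: its balls are at (244,118) and (502,146) in the crop. Next I'll place the open fingers over the bar's -y half, 45 mm from the axis.

Run:
```python
from h import *
h=np.radians(-96.7);p=A+.045*np.array([np.cos(h),np.sin(h)])
to([*p,.24],83.3)
```

```text
travel [-0.2273, -0.0098, -0.0431] turn [0.71, -0.36, 4.35]
```

Call:
step_arm(commands=[{"travel": [0,0,-0.045],"turn": [0.7,-0.4,4.3]},{"travel": [-0.05,-0.005,-0.045],"turn": [0.7,-0.4,4.3]},{"travel": [-0.1,-0.01,-0.045],"turn": [0.7,-0.4,4.3]},{"travel": [-0.15,-0.01,-0.045],"turn": [0.7,-0.4,4.3]},{"travel": [-0.2,-0.01,-0.045],"turn": [0.7,-0.4,4.3]}], gripper=0.35)

```text
time: 5.15
position: [0.487, -0.1103, 0.2358]
tool_rot: [-2.343, -2.087, 0.019]
ft_force: [0.9, -0.1, 0.3]
grip_width: 0.323
grip_force: 0.0
```

Call:
step_arm(commands=[{"travel": [-0.028,0,0],"turn": [0,0,0]},{"travel": [-0.028,0,0],"turn": [0,0,0]},{"travel": [-0.028,0,0],"turn": [0,0,0]}])

```text
time: 5.45
position: [0.4842, -0.1363, 0.2357]
tool_rot: [-2.344, -2.084, 0.02]
ft_force: [-0.0, 0.7, -0.1]
grip_width: 0.349
grip_force: 0.0
```

Run:
```python
from h import *
import pickle
h=np.radians(-96.7);p=A+.045*np.array([np.cos(h),np.sin(h)])
to([*p,.135],83.3)
s=ctrl.get_state();im=ctrl.get_image("wrist");print(s['position'],s['joint_positions'],s['grip_width'])
cv2.imwrite('pics/w3.png',im[...,::-1])
```

```text
travel [0.002, 0.0077, 0.1006] turn [-0.69, 0.37, -0.03]
[ 0.48418692 -0.13625938  0.23567627] [-0.50153106 -0.00338074  0.7239184   1.82333     0.01017627  1.33202442
  0.10249078] 0.34921634532822193
```

View pics/w3.png

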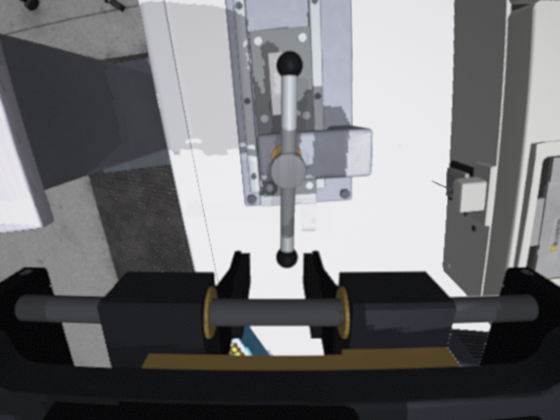

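The wrist view shows the hub at (289,170) and the balls at (287,257) and (289,64). The bar is parallel to tool x, and the fingers, centred on column 277, need a small shift to straddle it. I'll check the axis from the hub and balls.

Run:
```python
from h import *
M=model("wrist",ctrl.get_state())
print(plane(M,[(289,170)],.166),plane(M,[(287,257),(289,64)],.157))
p=plane(M,[(287,257),(289,64)],.157);print(p.mean(0),np.linalg.norm(p[0]-p[1]))
```

```text
[[ 0.49832177 -0.08996374  0.166     ]] [[ 0.48962777 -0.16132824  0.157     ]
 [ 0.50586419 -0.02019355  0.157     ]]
[ 0.49774598 -0.09076089  0.157     ] 0.14206555334732474
```

Call:
step_arm(commands=[{"travel": [0.002,0.009,0],"turn": [-0.7,0.4,0]},{"travel": [0.002,0.009,0.03],"turn": [-0.7,0.4,0]},{"travel": [0.002,0.009,0.065],"turn": [-0.7,0.4,0]},{"travel": [0.002,0.009,0.098],"turn": [-0.7,0.4,0]},{"travel": [0.002,0.009,0.098],"turn": [-0.7,0.4,0]}])

```text
time: 6.0
position: [0.4899, -0.1333, 0.1337]
tool_rot: [-2.34, -2.089, 0.009]
ft_force: [-1.1, 0.2, -1.0]
grip_width: 0.356
grip_force: 0.0
```

```bash
cat >> h.py <<'E'
A=np.array([.4975,-.0905])
def rep(r=.045):
    s=ctrl.get_state();R=Ro.from_rotvec(s["tool_rot"]).as_matrix();p=np.array(s["position"])
    c=R.T@np.array([*(A-p[:2]),0]);d=p[:2]-A;f=np.array(s["ft_force"])
    rad=np.linalg.norm(d);t=np.array([d[1],-d[0]])/rad
    print("axis in tool",c.round(4),"rad",rad.round(4),"handpos deg",np.degrees(np.arctan2(d[1],d[0])).round(1),"head",np.degrees(np.arctan2(R[1,0],R[0,0])).round(1),"z",p[2].round(4),"Ftan",(f[:2]@t).round(2),"torque",(-(f[:2]@t)*rad).round(3),"q",np.round(s["joint_positions"],2))
E
python3 -c "
from h import *
rep()"
```

```text
axis in tool [ 0.0434  0.0028 -0.0001] rad 0.0435 handpos deg -100.1 head 83.5 z 0.1337 Ftan 1.15 torque -0.05 q [-0.48  0.12  0.74  1.94 -0.08  1.12  0.18]
```

Call:
step_arm(commands=[{"travel": [0.001,-0.0064,0],"turn": [0,0,8.5]},{"travel": [0.0029,-0.0125,0],"turn": [0,0,17]},{"travel": [0.0057,-0.0184,0],"turn": [0,0,25.5]},{"travel": [0.0094,-0.0237,0],"turn": [0,0,34]},{"travel": [0.0138,-0.0284,0],"turn": [0,0,42.5]}], gripper=0.22)

```text
time: 6.5
position: [0.469, -0.1204, 0.1402]
tool_rot: [2.941, 1.086, 0.009]
ft_force: [4.4, -6.3, -3.3]
grip_width: 0.221
grip_force: 3.5
```

```bash
python3 -c "
from h import *
rep()"
```

```text
axis in tool [ 0.0411 -0.0042  0.0001] rad 0.0413 handpos deg -133.7 head 40.6 z 0.1402 Ftan -7.53 torque 0.311 q [-0.55  0.02  0.76  2.   -0.01  1.11 -0.65]
```

Call:
step_arm(commands=[{"travel": [0.001,-0.0064,0.0005],"turn": [0,0,8.5]},{"travel": [0.0029,-0.0125,0.001],"turn": [0,0,17]},{"travel": [0.0057,-0.0184,0.002],"turn": [0,0,25.5]},{"travel": [0.0094,-0.0237,0.003],"turn": [0,0,34]},{"travel": [0.0138,-0.0284,0.004],"turn": [0,0,42.5]}])

```text
time: 7.0
position: [0.458, -0.0907, 0.1356]
tool_rot: [3.137, -0.055, 0.001]
ft_force: [-5.3, -7.2, 3.0]
grip_width: 0.224
grip_force: 3.8
```

```bash
python3 -c "
from h import *
rep()"
```

```text
axis in tool [ 0.0394 -0.0016  0.    ] rad 0.0395 handpos deg -179.6 head -2.0 z 0.1356 Ftan -7.16 torque 0.283 q [-0.59 -0.01  0.73  2.04  0.02  1.11 -1.47]
```

Call:
step_arm(commands=[{"travel": [0.0,-0.0064,0.0005],"turn": [0,0,8.5]},{"travel": [0.001,-0.0125,0.001],"turn": [0,0,17]},{"travel": [0.003,-0.0184,0.002],"turn": [0,0,25.5]},{"travel": [0.0065,-0.0237,0.003],"turn": [0,0,34]},{"travel": [0.011,-0.0284,0.004],"turn": [0,0,42.5]}])

```text
time: 7.5
position: [0.4702, -0.0615, 0.1316]
tool_rot: [2.906, -1.188, 0.003]
ft_force: [-3.8, -5.5, 2.7]
grip_width: 0.221
grip_force: 3.5
```

```bash
python3 -c "
from h import *
rep()"
```

```text
axis in tool [0.0398 0.0016 0.0001] rad 0.0398 handpos deg 133.3 head -44.5 z 0.1316 Ftan -6.51 torque 0.259 q [-0.61  0.01  0.7   2.03 -0.01  1.1  -2.26]
```

Call:
step_arm(commands=[{"travel": [0.0007,-0.0063,0.0005],"turn": [0,0,8.5]},{"travel": [0.0023,-0.0123,0.001],"turn": [0,0,17]}])

```text
time: 7.7
position: [0.4802, -0.0546, 0.1302]
tool_rot: [2.698, -1.604, 0.003]
ft_force: [-2.6, -8.0, -0.5]
grip_width: 0.223
grip_force: 3.2
```

```bash
python3 -c "
from h import *
rep()"
```

```text
axis in tool [0.0398 0.0019 0.0001] rad 0.0398 handpos deg 115.8 head -61.5 z 0.1302 Ftan -5.83 torque 0.232 q [-0.62  0.04  0.7   2.01 -0.03  1.1  -2.56]
```

About 2.47 rad turned and the screw is still running free, but joint 7 is near its limit. I'll lift off and re-grip the other bar end, now at heading -58°, with the tool turned back.

Call:
step_arm(commands=[{"travel": [0,0.004,0],"turn": [0,0,0]},{"travel": [0,0.004,-0.04],"turn": [0,0,0]},{"travel": [0,0.004,-0.08],"turn": [0,0,0]},{"travel": [0,0.004,-0.08],"turn": [0,0,-8.5]},{"travel": [0,0.004,-0.08],"turn": [0,0,-17]}])

```text
time: 8.2
position: [0.478, -0.0537, 0.2118]
tool_rot: [-2.914, 1.164, -0.007]
ft_force: [-0.3, 0.4, -0.9]
grip_width: 0.22
grip_force: 0.0
```

Call:
step_arm(commands=[{"travel": [0,0,0],"turn": [0,0,-8.5]},{"travel": [0,0,0],"turn": [0,0,-17]},{"travel": [0,0,0],"turn": [0,0,-25.5]},{"travel": [0,0,0],"turn": [0,0,-34]},{"travel": [0,0,0],"turn": [0,0,-42.5]}])

```text
time: 8.7
position: [0.4769, -0.0537, 0.2102]
tool_rot: [-3.141, 0.029, -0.004]
ft_force: [-0.6, -0.3, 0.5]
grip_width: 0.222
grip_force: 0.0
```

Call:
step_arm(commands=[{"travel": [0,0,0],"turn": [0,0,-8.5]},{"travel": [0,0,0],"turn": [0,0,-17]},{"travel": [0,0,0],"turn": [0,0,-25.5]},{"travel": [0,0,0],"turn": [0,0,-34]},{"travel": [0,0,0],"turn": [0,0,-42.5]}])

```text
time: 9.2
position: [0.4769, -0.0537, 0.2101]
tool_rot: [2.938, 1.112, 0.004]
ft_force: [-0.0, 0.1, 0.6]
grip_width: 0.22
grip_force: 0.0
```

Call:
step_arm(commands=[{"travel": [0,0,0],"turn": [0,0,-8.5]},{"travel": [0,0,0],"turn": [0,0,-17]},{"travel": [0,0,0],"turn": [0,0,-25.5]},{"travel": [0,0,0],"turn": [0,0,-34]},{"travel": [0,0,0],"turn": [0,0,-42.5]}])

```text
time: 9.7
position: [0.477, -0.0537, 0.2101]
tool_rot: [2.335, 2.1, 0.004]
ft_force: [-0.3, -0.3, -0.7]
grip_width: 0.222
grip_force: 0.0
```

Run:
```python
from h import *
rep();h=np.radians(-58.2);p=A+.046*np.array([np.cos(h),np.sin(h)]);to([*p,.21],121.8)
```

```text
axis in tool [-0.0344  0.0243  0.    ] rad 0.0421 handpos deg 119.2 head 83.9 z 0.2101 Ftan -0.35 torque 0.015 q [-0.75 -0.07  0.78  1.92  0.05  1.27 -0.09]
travel [-0.0707, 0.0525, 0.0002] turn [0.15, -0.02, -37.86]
```

Call:
step_arm(commands=[{"travel": [-0.025,0.02,0],"turn": [0,0,-8]},{"travel": [-0.05,0.04,0],"turn": [0,0,-16]},{"travel": [-0.0705,0.0525,0],"turn": [0,0,-24]},{"travel": [-0.0705,0.0525,0],"turn": [0,0,-32]},{"travel": [-0.0705,0.0525,0],"turn": [0,0,-38]}], gripper=0.4)

```text
time: 10.2
position: [0.5213, -0.1311, 0.21]
tool_rot: [1.527, 2.743, 0.0]
ft_force: [-0.4, 0.3, 1.0]
grip_width: 0.399
grip_force: 0.0
```

Run:
```python
from h import *
rep()
s=ctrl.get_state();im=ctrl.get_image("wrist")
cv2.imwrite('pics/w4.png',im[...,::-1])
M=model("wrist",s)
h=np.radians(-58.2);u=np.array([np.cos(h),np.sin(h)])
print(proj(M,[[*A,.154],[*(A+.07*u),.145],[*(A-.07*u),.145]]))
```

```text
axis in tool [ 0.047   0.0012 -0.0001] rad 0.047 handpos deg -59.7 head 121.8 z 0.21 Ftan 0.19 torque -0.009 q [-0.62  0.12  0.88  1.8  -0.09  1.27  0.84]
[[278.17939305 172.82583505]
 [277.94882439 262.15891933]
 [278.22572143  60.46565212]]
```

View pics/w4.png

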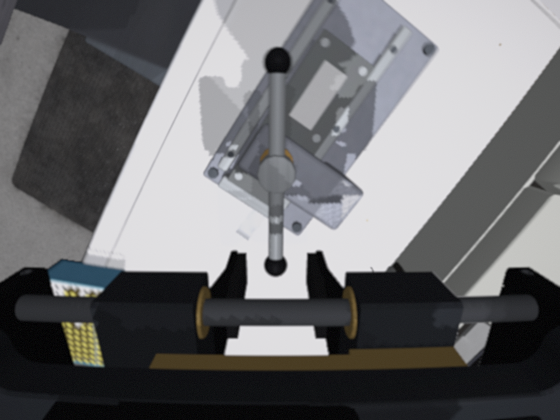

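The wrist view shows the hub at (277,173) and the balls at (275,265) and (278,61), within 3 px of the prediction. The bar lies centred between the fingers, so I'll descend and carry on.

Call:
step_arm(commands=[{"travel": [0,0,0.035],"turn": [0,0,0]},{"travel": [0,0,0.07],"turn": [0,0,0]},{"travel": [0,0,0.08],"turn": [0,0,0]},{"travel": [0,0,0.08],"turn": [0,0,0]}], gripper=0.22)

```text
time: 10.65
position: [0.5198, -0.1298, 0.1283]
tool_rot: [-1.536, -2.739, 0.002]
ft_force: [0.1, -0.2, 0.8]
grip_width: 0.227
grip_force: 0.0
```

Call:
step_arm(commands=[{"travel": [0.001,-0.0065,0],"turn": [0,0,8]},{"travel": [0.003,-0.013,0.001],"turn": [0,0,16]},{"travel": [0.005,-0.019,0.0015],"turn": [0,0,24]}])

```text
time: 10.95
position: [0.5054, -0.1355, 0.13]
tool_rot: [2.074, 2.35, 0.009]
ft_force: [7.8, 0.9, -4.8]
grip_width: 0.218
grip_force: 3.3
```

```bash
python3 -c "
from h import *
rep()"
```

```text
axis in tool [ 0.0456 -0.0023 -0.0001] rad 0.0457 handpos deg -80.0 head 97.1 z 0.13 Ftan -7.85 torque 0.359 q [-0.65  0.18  0.94  1.93 -0.16  1.1   0.49]
```

Call:
step_arm(commands=[{"travel": [0.0005,-0.0064,0.0005],"turn": [0,0,8]},{"travel": [0.0018,-0.0127,0.001],"turn": [0,0,16]},{"travel": [0.004,-0.0187,0.002],"turn": [0,0,24]}])

```text
time: 11.25
position: [0.4873, -0.1351, 0.1284]
tool_rot: [2.517, 1.866, 0.013]
ft_force: [8.7, -0.8, -2.7]
grip_width: 0.221
grip_force: 4.5
```

```bash
python3 -c "
from h import *
rep()"
```

```text
axis in tool [ 0.0456 -0.0032  0.    ] rad 0.0457 handpos deg -102.9 head 73.1 z 0.1284 Ftan -8.68 torque 0.397 q [-0.73  0.13  1.01  1.98 -0.12  1.09  0.04]
```

Call:
step_arm(commands=[{"travel": [0.0005,-0.0064,0.0005],"turn": [0,0,8]},{"travel": [0.0018,-0.0127,0.001],"turn": [0,0,16]}])

```text
time: 11.45
position: [0.4758, -0.1307, 0.1274]
tool_rot: [2.753, 1.496, 0.015]
ft_force: [8.7, -4.7, -7.2]
grip_width: 0.222
grip_force: 5.3
```

```bash
python3 -c "
from h import *
rep()"
```

```text
axis in tool [ 0.0455 -0.0037  0.0001] rad 0.0457 handpos deg -118.3 head 57.1 z 0.1274 Ftan -9.94 torque 0.454 q [-0.78  0.08  1.05  2.01 -0.08  1.08 -0.27]
```

Call:
step_arm(commands=[{"travel": [0.0005,-0.0064,0.0005],"turn": [0,0,8]},{"travel": [0.0018,-0.0127,0.001],"turn": [0,0,16]}])

```text
time: 11.65
position: [0.466, -0.1234, 0.1263]
tool_rot: [2.935, 1.098, 0.016]
ft_force: [10.5, -6.3, -8.9]
grip_width: 0.223
grip_force: 6.2
```

```bash
python3 -c "
from h import *
rep()"
```

```text
axis in tool [ 0.0454 -0.0042  0.0003] rad 0.0456 handpos deg -133.8 head 41.0 z 0.1263 Ftan -11.92 torque 0.544 q [-0.83  0.04  1.06  2.03 -0.03  1.08 -0.6 ]
```

Call:
step_arm(commands=[{"travel": [0.0003,-0.0048,0.0005],"turn": [0,0,6]},{"travel": [0.001,-0.0096,0.001],"turn": [0,0,12]}])

```text
time: 11.85
position: [0.4603, -0.1166, 0.1253]
tool_rot: [3.033, 0.786, 0.017]
ft_force: [9.3, -9.4, -8.0]
grip_width: 0.221
grip_force: 6.7
```

```bash
python3 -c "
from h import *
rep()"
```

```text
axis in tool [ 0.0452 -0.0047  0.0003] rad 0.0454 handpos deg -145.0 head 29.1 z 0.1253 Ftan -13.02 torque 0.592 q [-0.85  0.01  1.06  2.05 -0.    1.08 -0.85]
```

Call:
step_arm(commands=[{"travel": [0.0003,-0.0048,0.0005],"turn": [0,0,6]},{"travel": [0.0007,-0.008,0.001],"turn": [0,0,10]}])

```text
time: 12.05
position: [0.4567, -0.1101, 0.1243]
tool_rot: [3.09, 0.52, 0.017]
ft_force: [8.1, -11.4, -5.6]
grip_width: 0.222
grip_force: 7.0
```

```bash
python3 -c "
from h import *
rep()"
```

```text
axis in tool [ 0.045  -0.0052  0.0004] rad 0.0453 handpos deg -154.3 head 19.1 z 0.1243 Ftan -13.79 torque 0.624 q [-0.86 -0.01  1.05  2.06  0.02  1.08 -1.06]
```

Call:
step_arm(commands=[{"travel": [0.0003,-0.0048,0.0005],"turn": [0,0,6]},{"travel": [0.001,-0.0096,0.001],"turn": [0,0,12]}])

```text
time: 12.25
position: [0.454, -0.1019, 0.1233]
tool_rot: [3.128, 0.191, 0.016]
ft_force: [5.0, -12.7, -4.1]
grip_width: 0.219
grip_force: 7.5
```

```bash
python3 -c "
from h import *
rep()"
```

```text
axis in tool [ 0.0446 -0.006   0.0004] rad 0.045 handpos deg -165.3 head 7.0 z 0.1233 Ftan -13.52 torque 0.608 q [-0.87 -0.03  1.03  2.07  0.03  1.08 -1.3 ]
```

Call:
step_arm(commands=[{"travel": [0.0002,-0.0032,0.0005],"turn": [0,0,4]},{"travel": [0.0005,-0.0065,0.001],"turn": [0,0,8]}])

```text
time: 12.45
position: [0.453, -0.0961, 0.1224]
tool_rot: [3.134, -0.026, 0.014]
ft_force: [2.5, -14.4, 1.1]
grip_width: 0.222
grip_force: 7.7
```

```bash
cat >> h.py <<'E'
def tq():
    s=ctrl.get_state();R=Ro.from_rotvec(s["tool_rot"]).as_matrix()
    r=np.array(s["position"])+R[:,1]*.0097-[*A,0];f=s["ft_force"];print("tq",round(r[0]*f[1]-r[1]*f[0],3))
E
python3 -c "
from h import *
rep();tq()"
```

```text
axis in tool [ 0.0444 -0.0064  0.0003] rad 0.0448 handpos deg -172.8 head -0.9 z 0.1224 Ftan -14.58 torque 0.654 q [-0.87 -0.03  1.02  2.07  0.04  1.08 -1.46]
tq 0.68
```

Call:
step_arm(commands=[{"travel": [0.0002,-0.0032,0.0005],"turn": [0,0,4]},{"travel": [0.0005,-0.0065,0.0005],"turn": [0,0,8]}])

```text
time: 12.65
position: [0.4528, -0.0902, 0.1218]
tool_rot: [3.124, -0.245, 0.011]
ft_force: [1.1, -15.0, -0.1]
grip_width: 0.224
grip_force: 8.1
```

```bash
python3 -c "
from h import *
rep();tq()"
```

```text
axis in tool [ 0.0442 -0.0066  0.0003] rad 0.0447 handpos deg 179.6 head -9.0 z 0.1218 Ftan -14.98 torque 0.669 q [-0.87 -0.03  1.01  2.08  0.04  1.08 -1.61]
tq 0.702
```

The torque reads 0.70 N m, about twice the free value of 0.36, so I'll stop here. Next I open the fingers, ease back and lift clear.

Call:
step_arm(commands=[{"travel": [0,0.003,0],"turn": [0,0,0]},{"travel": [0,0.007,0],"turn": [0,0,0]},{"travel": [0,0.009,0],"turn": [0,0,0]},{"travel": [0,0.009,0],"turn": [0,0,0]}], gripper=0.42)

```text
time: 13.05
position: [0.4495, -0.0924, 0.1195]
tool_rot: [-3.132, 0.236, -0.003]
ft_force: [1.7, -1.8, 1.6]
grip_width: 0.41
grip_force: 1.1
```

```bash
python3 -c "
from h import *
rep();s=ctrl.get_state();print(s['ft_force'],s['grip_width'],s['grip_force'])"
```

```text
axis in tool [ 0.0471 -0.0091  0.0001] rad 0.048 handpos deg -177.7 head -8.6 z 0.1195 Ftan -1.82 torque 0.088 q [-0.86 -0.03  1.01  2.08  0.03  1.08 -1.59]
[ 1.7387671  -1.75586889  1.60530695] 0.40962501309189153 1.0637778416275978
```

Call:
step_arm(commands=[{"travel": [0,0,0],"turn": [0,0,0]},{"travel": [0,0,-0.01],"turn": [0,0,0]}])

```text
time: 13.25
position: [0.4483, -0.0924, 0.1281]
tool_rot: [3.131, -0.235, -0.001]
ft_force: [3.9, -3.3, -5.4]
grip_width: 0.421
grip_force: 3.0
```

Run:
```python
from h import *
rep()
im=ctrl.get_image("wrist");t=ctrl.get_image("scene")
b=cv2.resize(t[180:270,240:350],None,fx=5,fy=5,interpolation=cv2.INTER_CUBIC)
cv2.imwrite('pics/w5.png',im[...,::-1]);cv2.imwrite('pics/s5.png',b[...,::-1])
s=ctrl.get_state();print(s['ft_force'],s['torque'],s['grip_force'])
```

```text
axis in tool [ 0.0483 -0.0093 -0.    ] rad 0.0492 handpos deg -177.7 head -8.6 z 0.1281 Ftan -3.47 torque 0.171 q [-0.87 -0.05  1.01  2.07  0.05  1.1  -1.61]
[ 0.68943913 -3.52673705  1.43765705] [-0.77614296  0.03059203  0.06273328] 1.654815785586834
```

View pics/w5.png

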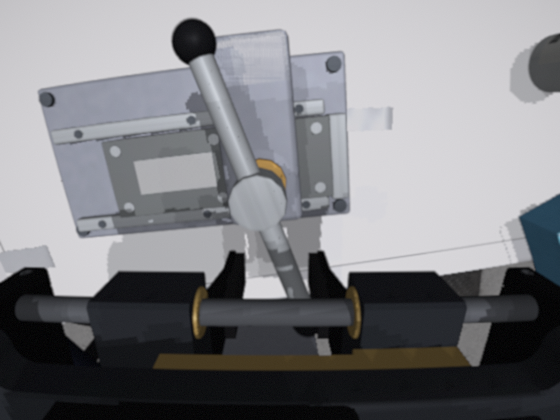

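The wrist view shows the bar running from (195,40) through the hub at (258,203) to (305,290), about 21° off the tool axis. It still leans on the right-hand (+y) finger, so I'll shift the hand that way and then lift.

Call:
step_arm(commands=[{"travel": [0,0.005,0],"turn": [0,0,-4]},{"travel": [0,0.011,0],"turn": [0,0,-8]},{"travel": [0,0.011,0],"turn": [0,0,-8]}])

```text
time: 13.65
position: [0.4475, -0.1031, 0.1291]
tool_rot: [-3.141, 0.017, -0.002]
ft_force: [2.0, -1.5, 1.4]
grip_width: 0.419
grip_force: 1.4
```

Run:
```python
from h import *
rep();s=ctrl.get_state();print(s['ft_force'],s['torque'],s['grip_force'])
```

```text
axis in tool [ 0.0499 -0.0131  0.0001] rad 0.0515 handpos deg -165.9 head -0.6 z 0.1291 Ftan -1.93 torque 0.1 q [-0.86 -0.05  1.03  2.07  0.05  1.1  -1.44]
[ 1.97756365 -1.49684759  1.36640366] [-0.34847448 -0.34907436  0.01815217] 1.429992076009512
```

```bash
cat >> h.py <<'E'
def bar(z=.135):
    s=ctrl.get_state();im=ctrl.get_image("wrist");M=model("wrist",s)
    m=(im.max(2)<45).astype(np.uint8)[:235]
    n,l,st,c=cv2.connectedComponentsWithStats(m)
    for i in range(1,n):
        if 600<st[i,4]<3500 and .6<st[i,2]/st[i,3]<1.6:
            p=plane(M,[c[i]],z)[0];d=p[:2]-A
            print("blob",c[i].round(),st[i,4],"r",np.linalg.norm(d).round(4),"deg",np.degrees(np.arctan2(d[1],d[0])).round(1))
    return im
E
python3 - <<'E'
from h import *
im=bar()
p=cv2.imread('pics/w5.png')[...,::-1]
cv2.imwrite('pics/w6.png',im[...,::-1])
E
```

```text
blob [181.  38.] 1309 r 0.0714 deg 20.4
```

View pics/w6.png

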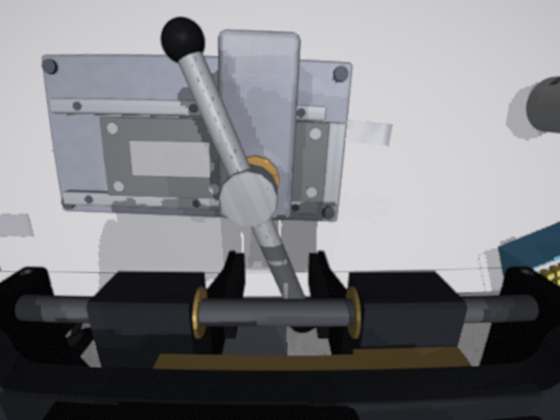

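The view shows the bar from the ball at (181,38) through the hub at (247,197). I need to know whether the bar turned back since the last look.

Run:
```python
from h import *
def ang(pos,rv,b,z=.135):
    M=model("wrist",dict(position=np.array(pos),tool_rot=np.array(rv)))
    for nm,u,zz in(("ball",b[0],z),("hub",b[1],z+.009)):
        p=plane(M,[u],zz)[0];print(nm,p.round(4),np.degrees(np.arctan2(*(p[:2]-A)[::-1])).round(1))
ang([.4483,-.0924,.1281],[3.131,-.235,-.001],[(195,40),(258,203)])
s=ctrl.get_state();ang(s["position"],s["tool_rot"],[(182,39),(247.5,197)])
print(s['ft_force'],s['torque'],s['grip_force'])
```

```text
ball [ 0.5672 -0.0772  0.135 ] 10.8
hub [ 0.4968 -0.0923  0.144 ] -112.4
ball [ 0.5642 -0.0659  0.135 ] 20.2
hub [ 0.4981 -0.0917  0.144 ] -62.6
[ 2.54675239 -1.30691873 -0.44382595] [-0.45951983 -0.30038415  0.04337183] 1.4456084417179227
```

Call:
step_arm(commands=[{"travel": [0.003,0.003,0],"turn": [0,0,0]},{"travel": [0.006,0.006,0],"turn": [0,0,0]},{"travel": [0.006,0.006,0],"turn": [0,0,0]}])

```text
time: 14.0
position: [0.4531, -0.1094, 0.1285]
tool_rot: [3.141, -0.019, -0.001]
ft_force: [-0.7, -0.2, -0.1]
grip_width: 0.419
grip_force: 0.5
```

Run:
```python
from h import *
rep();bar();s=ctrl.get_state();print(s['ft_force'],s['torque'],s['grip_force'])
```

```text
axis in tool [ 0.0442 -0.0194 -0.    ] rad 0.0483 handpos deg -156.9 head -0.7 z 0.1285 Ftan 0.11 torque -0.005 q [-0.86 -0.02  1.05  2.05  0.02  1.1  -1.4 ]
blob [147.  64.] 1275 r 0.0714 deg 28.3
[ 0.67401911 -0.53729305 -0.88622289] [-0.17668561 -0.04592352 -0.01425149] 0.5814278684556484
```

Call:
step_arm(commands=[{"travel": [0,0.006,0],"turn": [0,0,-4]},{"travel": [0,0.008,0],"turn": [0,0,-8]},{"travel": [0,0.008,0],"turn": [0,0,-16]},{"travel": [0,0.008,0],"turn": [0,0,-20]}])

```text
time: 14.45
position: [0.4525, -0.117, 0.1284]
tool_rot: [-3.096, -0.535, 0.002]
ft_force: [0.2, 1.4, 0.2]
grip_width: 0.42
grip_force: 0.0
```

Run:
```python
from h import *
rep();bar();s=ctrl.get_state();print(s['ft_force'],s['torque'],s['grip_force'])
```

```text
axis in tool [ 0.0513 -0.0098 -0.0001] rad 0.0522 handpos deg -149.6 head 19.6 z 0.1284 Ftan 1.06 torque -0.056 q [-0.85 -0.01  1.06  2.05  0.01  1.1  -1.03]
blob [213.  24.] 1326 r 0.0713 deg 31.9
[-0.31070724 -0.4982098   0.10804945] [-0.0234622   0.14230358 -0.01077966] 0.0
```

Call:
step_arm(commands=[{"travel": [0,0,0],"turn": [0,0,0]},{"travel": [0,0,0],"turn": [0,0,0]},{"travel": [0,0,0],"turn": [0,0,0]},{"travel": [0,0,0],"turn": [0,0,0]},{"travel": [0,0,0],"turn": [0,0,0]}])

```text
time: 15.0
position: [0.453, -0.1172, 0.1287]
tool_rot: [3.096, 0.528, 0.0]
ft_force: [-0.1, -0.2, 0.4]
grip_width: 0.421
grip_force: 0.0
```

Run:
```python
from h import *
bar()
```

```text
blob [213.  26.] 1394 r 0.0712 deg 31.4
```

The bar has settled at 31.5° and holds still with nothing touching it. It eased back until friction alone held it, so the load torque is about 0.36 N m and the turning torque about 0.72 N m. That is firm and below the overtight level. I'll lift clear and check.

Call:
step_arm(commands=[{"travel": [0,0,-0.03],"turn": [0,0,0]},{"travel": [0,0,-0.06],"turn": [0,0,0]},{"travel": [0,0,-0.1],"turn": [0,0,0]},{"travel": [0,0,-0.13],"turn": [0,0,0]},{"travel": [0,0,-0.13],"turn": [0,0,0]}])

```text
time: 15.55
position: [0.4554, -0.1175, 0.2627]
tool_rot: [3.096, 0.529, 0.012]
ft_force: [0.7, -0.2, -0.9]
grip_width: 0.421
grip_force: 0.0
```

Run:
```python
from h import *
im=bar();s=ctrl.get_state();M=model("wrist",s);print(s['position'],s['ft_force'],s['grip_force'])
t=ctrl.get_image("top")
o=np.array([.496,-.091])
P=lambda x,y,z:[*fix(x,y),z]
# outlines expected with block home (its +y end at y=.120; stop face -.050)
for n,i,mm in(("w",im,M),):
    j=i.copy()
    for q in proj(mm,[P(-.03,.12,.044),P(.03,.12,.044),P(0,-.05,.036)]):cv2.drawMarker(j,tuple(int(round(v)) for v in q),(255,0,0),cv2.MARKER_CROSS,10,1)
    cv2.imwrite('pics/f_%s.png'%n,np.vstack([j[:300],cv2.resize(t[178:244,245:360],(560,300))])[...,::-1])
```

```text
[ 0.45421089 -0.1172821   0.26041991] [ 0.12358384  0.46998846 -0.02149482] 0.0
```

View pics/f_w.png

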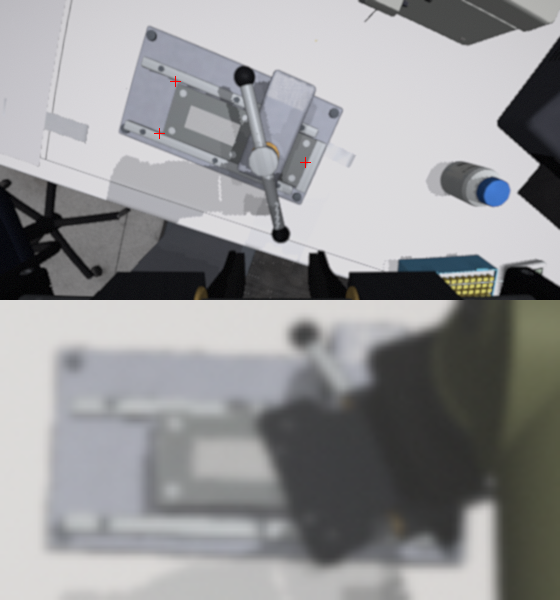

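The final view shows the block's -y end flush with the end stop at about (305,162), with no gap. Its +y corners are at about (180,83) and (165,136), within 6 px of the predicted home position. The handle is free, and the white bottle and tip box are still standing. I'll hand it in.

```bash
python3 -c "
from bench import ctrl
print(ctrl.close_job())"
```

```text
the job is handed in; nothing more can be done
None
```

I slid the block home against the end stop and clamped it, then let go of everything and handed the job in; the handle read about 0.70 N m at my last push, eased back about 20° on release and then held still (roughly 0.72 N m, inferred rather than re-measured), and I kept clear of the bottles and tip box, though the amber bottle wasn't in my final picture.

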